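Assemble a small test-sieve stack on the shaker

TASK

Build the sieve stack on the little shaker, one part at a time from the bottom up: the collecting pan in the shaker's seat, then the fine-mesh sieve, then the coarse-mesh sieve, then the lid with its knob upward. Set every part down without dropping it, so that it nests level and fully home in what is below. Leave the bottle, the jar and the brush where they are, and let go of everything at the end.

Things in the scene. Friction and masses are not known exactly. Their poses are not given: they have to be found in the camera images.
- pan: Collecting pan: steel cup, 56 mm outside diameter, 32 mm tall in all, 48 mm inside, smooth bright closed floor 9 mm above the origin. Its foot, 43 mm across, 6 mm high, chamfered 3 mm, stands on the seat floor inside the shaker's ring (2.5 mm play all round). Starts upright on the bench, as do the sieves and lid. Round about vertical z; origin: centre of its underside.
- fine_sieve: Fine sieve: steel cup, 56 mm outside diameter, 36 mm tall in all, 48 mm inside, floor of fine wire mesh (3 mm pitch), which looks evenly dark grey. Below is a foot 43 mm across, 6 mm high, chamfered 3 mm, that enters the rim below with 2.5 mm play all round; stacked, the 56 mm rim's shoulder (6 mm above the origin) rests on that rim. Round about vertical z; origin: centre of its underside.
- coarse_sieve: Coarse sieve, the tallest: steel cup, 56 mm outside diameter, 50 mm tall in all, 48 mm inside, floor a wide wire grid (11.5 mm pitch) over black. Below is a foot 43 mm across, 6 mm high, chamfered 3 mm, that enters the rim below with 2.5 mm play all round; stacked, the 56 mm rim's shoulder (6 mm above the origin) rests on that rim. Round about vertical z; origin: centre of its underside.
- lid: Lid: steel disc, 56 mm diameter, top face 12 mm above the origin; black upright knob, 20 mm diameter, 12 to 38 mm above the origin. Below is a foot 43 mm across, 6 mm high, chamfered 3 mm, that enters the rim below with 2.5 mm play all round; stacked, the 56 mm rim's shoulder (6 mm above the origin) rests on that rim. Round about vertical z; origin: centre of its underside.
- shaker: Shaker, fixed: cream round base, 130 mm diameter, small blue panel on one side (80 mm from the axis), round aluminium plate on top, 104 mm diameter. Seat at its centre: raised ring 56 mm outside, 48 mm inside, top 65 mm above the bench, round a dark flat floor 60 mm above the bench. Origin on the bench, 60 mm straight below the seat floor's centre; z up.
- bottle: Bystander: amber glass bottle, 60 mm in diameter, 130 mm tall, standing upright; origin at the centre of its underside. Leave alone.
- jar: Bystander: small whitish jar with a paper label and white cap, 54 mm in diameter, 60 mm tall, standing upright; origin at the centre of its underside. Leave alone.
- brush: Bystander: sieve brush 170 mm long lying on the bench beyond the parts, low (under 35 mm); its length along its own x axis. Leave alone.

How it is judged:
By the outcome, as a careful person would: the job done as asked, in the order asked, and still so for the second after the job is handed in, with the robot touching nothing.
It also fails if it takes over 120 s, if anything falls off the work surface, if the arm or the gripper's body presses on something with over 40 N, if the wrist force passes 120 N, or if a joint passes its speed limit or range.

ROBOT

A 7-joint arm with a two-finger parallel gripper is mounted at the origin on the work surface. World frame = base frame: x ahead of the robot, y to its left, z up, the work surface at z = 0. Lengths are in m, angles in rad, forces in N, time in s.
With the tool pointing down it reaches from about 0.425 to 0.875 m from the base axis. Payload 4.7 kg.
Tool frame: the origin (TCP) lies on the centre line of the jaws, within the pads' length; the fingertips stand 22 mm ahead of it and the grasp point (between the pads) lies 3 mm ahead of it; z points along the fingers, y is the direction in which the jaws open and shut (so a half turn about z gives the same grasp; the last joint's range is limited). The gripper opens to 87 mm and grips with 3 to 60 N. Pads are 19 mm wide; open, the fingers measure 117 mm over their backs; the gripper's body (75 mm by 190 mm) begins 51 mm behind the grasp point.
Start: joints at [-1.207, 0.321, -0.07, 1.45, 0.023, 1.371, -0.057], TCP at [0.223, 0.611, 0.245] pointing down, gripper open.
Joint ranges: [-2.86, 2.86], [-0.3, 2.09], [-1.38, 1.24], [0.06, 2.45], [-1.56, 4.7], [0.09, 2.05], [-2.69, 2.69]. Speed limits (rad/s): [2.57, 2.57, 3.14, 3.14, 3.14, 3.14, 3.14].

INTERFACE

Orientations are given as a rotation vector (axis times angle).
In Python, from bench import ctrl, imaging, close_job, finder gives the robot as it stands. The module is installed in compiled form; this text tells all that it offers.
- The arm moves only by the shell command python3 -m jog 'ROWS' [FORCE]. ROWS is JSON, a list that holds one entry, the list of rows, each a list of 7 numbers: the shift along the tool's x, y, z in cm, then the turn, a rotation vector about the tool's x, y, z in degrees, then the finger opening in cm, from 0 to 8.7. In form: [[[dx, dy, dz, ax, ay, az, claw], ...]]. A call has 1 to 12 rows; each row shifts and turns the commanded pose from where the row before left it, along the tool's axes as they then stand; what a row does not reach is not made up. A row lasts 1/10 s, in which the tool goes at most 50 mm and 8.59 degrees, less where a joint would pass 70% of its speed; a pose out of reach is approached as far as the arm can. A call is refused whole if a number of a shift passes 5 or a number of a turn 8.59, either way. A call with a gripper value outside its range is refused whole. The fingers move at their own pace and stop on an object; FORCE is the grip in N (left out, the last holds). Time passes only in rows, so rows that do not move let the fingers close. It gives the time, the measured TCP pose, the force and the opening at its end, in the units of the state.
- ctrl.get_state(): the state, without advancing time (a new reading comes with each control period).
- imaging.get_image(name): name is "scene" or "top"; returns a dict with "frame" (400x640x3 uint8, red, green, blue), "intrinsics" (3x3 intrinsics, pixels), "pose" (4x4, takes a point from camera to world coordinates). Camera axes: x right, y down, z forward; pixel columns grow to the right and rows downward; lengths in m; the calibration is good to about 2 mm. A picture is of the moment at which its call begins. There is no depth.
- close_job(): hands the job in, once; it reports no verdict.
Trained networks look in the newest picture that a camera, given by its name, has taken for a name from the list of things; names that differ only in an ending like _2 or _b are one class to them, and where a whole thing is asked for, a point or a joint stands for the part that bears it (a point fixed in the world has none). Each returns a list of dicts, best first, with "conf" (0 to 1); they miss things now and then, are a little off and sometimes report something else, mostly with a low value. They report only what shows in the picture. A call takes as long as a camera call.
- finder.trace(label, camera): "region" (400x640 bool, what is visible of it) and "point" ([row, column] as shares, 0 to 1, of the picture: columns of its width, rows of its height, amid what is visible of it).
- finder.spot_point(label, camera): "point" ([row, column] as shares, 0 to 1, of the picture: columns of its width, rows of its height: a listed point, or the origin of a listed thing).
The state is a dict: "time": time; "joint_positions": joint angles; "qd": joint speeds; "joint_torque": joint torques, N m; "position": TCP position; "tool_rot": TCP orientation; "ft_force": force on the tool from outside, world axes, zero at the start; "torque": the same for the moment, N m; "grip_width": opening from 0.0 (shut) to 1.0 (fully open).
Only numpy, scipy, OpenCV 4.12 (cv2) and the standard library are available. Lean on these libraries where they do the work, as an engineer would, in place of code of your own. Each camera call takes 0.05 s, during which the arm holds its last target. There are 200 camera calls.

## Working session

There is one attempt and no reset: what is moved stays moved. The work goes in short steps, Python scripts to look and compute and a shell command to move; the robot and the scene stay as the last step left them, time stands still between calls to the robot, and variables do not carry over. Pictures are saved under pics/ and viewed, about 12 in all and at most 16, crops included, and the job is handed in when it is done.

```bash
mkdir -p pics; cat > h.py <<'E'
import numpy as np, cv2
from bench import ctrl, imaging, close_job, finder
def ray(im,p):
    K=np.array(im["intrinsics"]);T=np.array(im["pose"])
    d=T[:3,:3]@np.linalg.inv(K)@np.array([p[1]*640,p[0]*400,1]);return T[:3,3],d
def at(im,p,z):
    o,d=ray(im,p);return (o+d*(z-o[2])/d[2]).round(4)
def px(im,P):
    K=np.array(im["intrinsics"]);T=np.array(im["pose"])
    c=T[:3,:3].T@(np.array(P)-T[:3,3]);u=K@c;return u[:2]/u[2]
def save(im,n): cv2.imwrite("pics/"+n,im["frame"][:,:,::-1])
E
python3 - <<'E'
from h import *
s=ctrl.get_state();print({k:np.round(v,3) for k,v in s.items()})
ims={}
for c in("top","scene"):
    im=imaging.get_image(c);ims[c]=im;save(im,c+"0.png");print(c,np.round(im["pose"],3).tolist(),np.round(im["intrinsics"],1).tolist())
    for l,z in dict(pan=0,fine_sieve=0,coarse_sieve=0,lid=0,shaker=0,bottle=0,jar=0,brush=0).items():
        for r in finder.spot_point(l,c)[:3]: print(c,l,round(r["conf"],2),np.round(np.array(r["point"])*[400,640]),at(im,r["point"],z))
E
```

```text
{'time': np.float64(0.0), 'joint_positions': array([-1.207,  0.322, -0.07 ,  1.452,  0.023,  1.371, -0.057]), 'qd': array([ 0.001,  0.002, -0.001,  0.   ,  0.   ,  0.   ,  0.   ]), 'joint_torque': array([ 0.0000e+00, -4.9129e+01, -4.0300e-01, -3.1252e+01, -6.4000e-02,
        4.4000e-02,  0.0000e+00]), 'position': array([0.223, 0.61 , 0.243]), 'tool_rot': array([-5.470e-01, -3.093e+00,  3.000e-03]), 'ft_force': array([-0.376,  0.279,  0.27 ]), 'torque': array([ 0.057,  0.054, -0.002]), 'grip_width': np.float64(1.0)}
top [[0.016, -0.991, 0.129, 0.478], [-1.0, -0.015, 0.007, 0.0], [-0.005, -0.13, -0.992, 1.178], [0.0, 0.0, 0.0, 1.0]] [[490.3, 0.0, 316.4], [0.0, 490.3, 199.8], [0.0, 0.0, 1.0]]
top pan 0.56 [280. 430.] [ 0.4439 -0.2625  0.    ]
top fine_sieve 0.79 [283. 326.] [ 0.4341 -0.0171  0.    ]
top fine_sieve 0.7 [269. 222.] [0.4609 0.2305 0.    ]
top coarse_sieve 0.91 [268. 222.] [0.4641 0.232  0.    ]
top lid 0.59 [194. 382.] [ 0.6485 -0.1493  0.    ]
top shaker 0.82 [198. 267.] [0.6352 0.13   0.    ]
top bottle 0.96 [209. 476.] [ 0.6163 -0.3772  0.    ]
top jar 0.77 [213. 165.] [0.5938 0.3747 0.    ]
top brush 0.76 [125. 306.] [0.8186 0.0378 0.    ]
scene [[0.706, 0.395, -0.588, 1.203], [0.708, -0.407, 0.577, -0.587], [-0.012, -0.824, -0.567, 0.625], [0.0, 0.0, 0.0, 1.0]] [[385.5, 0.0, 326.4], [0.0, 385.5, 199.6], [0.0, 0.0, 1.0]]
scene pan 0.96 [236. 214.] [ 0.4631 -0.2624  0.    ]
scene pan 0.41 [247. 297.] [ 0.6471 -0.1431  0.    ]
scene fine_sieve 0.81 [195. 281.] [ 0.4416 -0.0277  0.    ]
scene fine_sieve 0.64 [294. 205.] [ 0.6176 -0.3786  0.    ]
scene coarse_sieve 0.55 [164. 341.] [0.4414 0.2274 0.    ]
scene lid 0.62 [247. 298.] [ 0.6473 -0.1428  0.    ]
scene shaker 0.8 [201. 364.] [0.6355 0.1198 0.    ]
scene bottle 0.83 [295. 205.] [ 0.6201 -0.3803  0.    ]
scene jar 0.68 [166. 403.] [0.5944 0.3624 0.    ]
scene brush 0.57 [244. 394.] [0.8089 0.0283 0.    ]
```

View pics/top0.png

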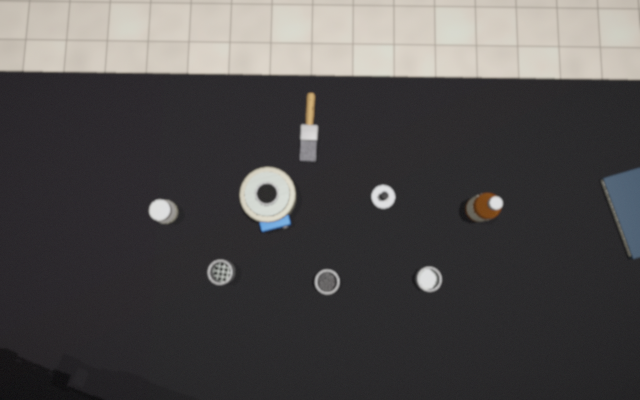

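View pics/scene0.png

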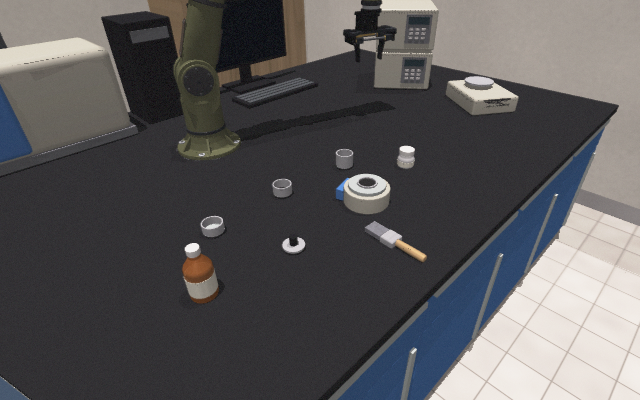

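The top view shows coarse at px (221,272), fine at (327,282), pan at (429,280), the lid at (383,196) and the shaker ring at (267,194). All of this agrees with the finder. The scene view confirms the heights and identities, so next I'll refine the centres.

```bash
python3 - <<'E'
from h import *
im=imaging.get_image("top");f=im["frame"]
rows=[]
for n,(u,v) in dict(pan=(429,280),fine=(327,282),coarse=(221,272),lid=(383,196),shaker=(267,194)).items():
    r=26 if n!="shaker" else 36
    c=f[v-r:v+r,u-r:u+r,::-1];rows.append(cv2.resize(c,(260,260),interpolation=cv2.INTER_NEAREST))
rows.append(rows[0]*0)
cv2.imwrite("pics/m.png",np.vstack([np.hstack(rows[:3]),np.hstack(rows[3:])]))
E
```

```text
(no output)
```

View pics/m.png

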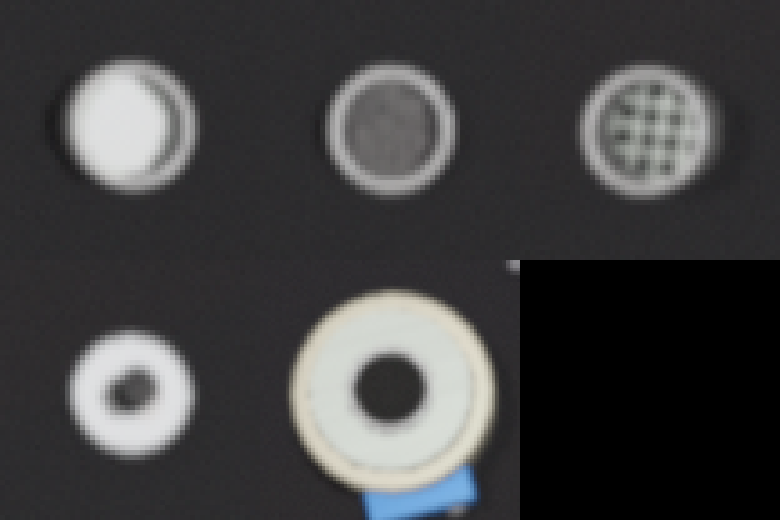

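```bash
cat >> h.py <<'E'
from scipy.ndimage import map_coordinates
from scipy.optimize import least_squares
def circ(im,c0,z,R,sgn=1,span=7e-3,it=3):
    """radial edge search in world plane z; sgn=1 bright inside; returns centre, radius, rms"""
    g=cv2.cvtColor(im["frame"],cv2.COLOR_RGB2GRAY).astype(float);c=np.array(c0[:2],float)
    th=np.linspace(0,2*np.pi,72,endpoint=False);rr=np.arange(R-span,R+span,3e-4)
    for _ in range(it):
        P=[]
        for t in th:
            uv=np.array([px(im,[c[0]+r*np.cos(t),c[1]+r*np.sin(t),z]) for r in rr])
            p=map_coordinates(g,[uv[:,1]-.5,uv[:,0]-.5],order=1)
            k=np.ones(9)/9;d=-sgn*np.convolve(np.gradient(p),k,"same");d[:5]=d[-5:]=0
            w=np.clip(d-.5*d.max(),0,None)
            if d.max()>1: r=(w*rr).sum()/w.sum();P.append(c+r*np.array([np.cos(t),np.sin(t)]))
        P=np.array(P)
        s=least_squares(lambda q:np.hypot(*(P-q[:2]).T)-q[2],[*c,R],loss="soft_l1",f_scale=5e-4);c=s.x[:2]
    return s.x.round(4),round(float(np.sqrt(np.median(s.fun**2))),5)
E
python3 - <<'E'
from h import *
im=imaging.get_image("top")
for n,l,u,v,z,R,s in[("pan","pan",429,280,.032,.028,1),("fine","f",327,282,.036,.028,1),("coarse","c",221,272,.05,.028,1),("lid","l",383,196,.012,.028,1),("shaker","s",267,194,.065,.024,-1),("shakerplate","s",267,194,.06,.065,1)]:
    c=at(im,[v/400,u/640],z);print(n,c,*circ(im,c,z,R,s))
E
```

```text
pan [ 0.4451 -0.2535  0.032 ] [ 0.4471 -0.2549  0.0294] 0.00013
fine [ 0.4368 -0.0184  0.036 ] [ 0.4372 -0.019   0.0295] 6e-05
coarse [0.4559 0.2237 0.05  ] [0.4555 0.2257 0.0295] 0.0001
lid [ 0.6418 -0.1504  0.012 ] [ 0.64   -0.1512  0.0293] 0.00015
shaker [0.6349 0.1224 0.065 ] [0.6361 0.1226 0.022 ] 0.0001
shakerplate [0.6356 0.1229 0.06  ] [0.635  0.1217 0.0646] 0.00025
```

```bash
cat > go.py <<'E'
import sys
from h import *
from scipy.spatial.transform import Rotation as Ro
s=ctrl.get_state();R=Ro.from_rotvec(s["tool_rot"])
p=np.array(s["position"]);G=Ro.from_matrix(np.diag([-1,1,-1.]))
print("t",round(s["time"],2),"pos",p.round(4),"grip mm",round(s["grip_width"]*87,1),"F",np.round(s["ft_force"],1),"q1,7",np.round(s["joint_positions"],2)[[0,6]])
print("turn deg",np.degrees((R.inv()*G).as_rotvec()).round(2))
a=list(map(float,sys.argv[1:]))
for i in range(0,len(a),3): print("shift cm",(R.inv().apply(np.array(a[i:i+3])-p)*100).round(2))
E
python3 -m jog '[[[0,0,0,0,0,-7,8.7],[0,0,0,0,0,-7,8.7],[0,0,0,0,0,-6,8.7],[0,0,0,0,0,0,8.7]]]' 20
python3 go.py .5 .2 .2 .447 -.255 .12
```

```text
time: 1.4
position: [0.2228, 0.6106, 0.2446]
tool_rot: [-0.001, -3.142, -0.0]
ft_force: [0.0, 0.1, 0.4]
grip_width: 0.999
t 1.4 pos [0.2228 0.6106 0.2446] grip mm 86.9 F [0.  0.1 0.4] q1,7 [-1.17  0.28]
turn deg [ 0.   -0.   -0.03]
shift cm [-27.74 -41.05   4.45]
shift cm [-22.46 -86.55  12.45]
```

```bash
python3 -m jog '[[[-2.4,-3.4,0.2,0,0,0,8.7],[-2.4,-3.4,0.2,0,0,0,8.7],[-2.4,-3.4,0.2,0,0,0,8.7],[-2.4,-3.4,0.2,0,0,0,8.7],[-2.4,-3.4,0.2,0,0,0,8.7],[-2.4,-3.4,0.2,0,0,0,8.7],[-2.4,-3.4,0.2,0,0,0,8.7],[-2.4,-3.4,0.2,0,0,0,8.7],[-2.4,-3.4,0.2,0,0,0,8.7],[-2.4,-3.4,0.2,0,0,0,8.7],[-2.4,-3.4,0.2,0,0,0,8.7],[-2.4,-3.4,0.2,0,0,0,8.7]]]'
python3 -m jog '[[[-0.5,-4,0,0,0,0,8.7],[-0.5,-4,0,0,0,0,8.7],[-0.5,-4,0,0,0,0,8.7],[-0.5,-4,0,0,0,0,8.7],[-0.5,-4,0,0,0,0,8.7],[-0.5,-4,0,0,0,0,8.7],[1.6,-3.6,1.6,0,0,0,8.7],[1.6,-3.6,1.6,0,0,0,8.7],[1.6,-3.6,1.6,0,0,0,8.7],[1.6,-3.6,1.6,0,0,0,8.7],[1.6,-3.6,1.6,0,0,0,8.7],[0,0,0,0,0,0,8.7]]]'
python3 go.py .447 -.255 .12
```

```text
time: 2.6
position: [0.5113, 0.201, 0.2209]
tool_rot: [0.006, 3.141, 0.001]
ft_force: [0.5, 0.4, -0.1]
grip_width: 1.001
time: 3.8
position: [0.4558, -0.2229, 0.139]
tool_rot: [-0.02, -3.138, 0.002]
ft_force: [-0.1, -0.7, 1.1]
grip_width: 1.001
t 3.8 pos [ 0.4558 -0.2229  0.139 ] grip mm 87.1 F [-0.1 -0.7  1.1] q1,7 [-0.16  2.02]
turn deg [-0.07 -0.22 -0.73]
shift cm [ 0.83 -3.22  1.91]
```

```bash
python3 -m jog '[[[0.8,-3.2,0,0,0,-0.7,8.7],[0,0,2.5,0,0,0,8.7],[0,0,0,0,0,0,8.7],[0,0,0,0,0,0,8.7]]]'
python3 go.py .447 -.255 .035
```

```text
time: 4.2
position: [0.4523, -0.2485, 0.1156]
tool_rot: [0.018, -3.141, -0.001]
ft_force: [0.4, 0.6, 0.9]
grip_width: 1.0
t 4.2 pos [ 0.4523 -0.2485  0.1156] grip mm 87.0 F [0.4 0.6 0.9] q1,7 [-0.11  2.13]
turn deg [ 0.04 -0.05  0.64]
shift cm [ 0.53 -0.65  8.06]
```

```bash
python3 - <<'E'
from h import *
im=imaging.get_image("top");save(im,"t1.png");f=im["frame"][200:360,340:540,::-1]
cv2.imwrite("pics/t1c.png",cv2.resize(f,None,fx=3,fy=3))
E
```

```text
(no output)
```

View pics/t1c.png

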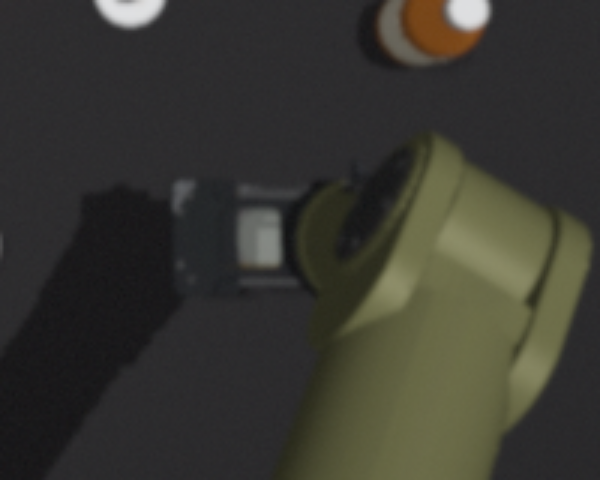

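The view shows the hand over the pan, with the bottle clear of the arm at crop (440,30). Now the final alignment and descent.

```bash
python3 -m jog '[[[0.5,-0.6,0,0,0,0.6,8.7],[0,0,1.5,0,0,0,8.7],[0,0,1.5,0,0,0,8.7],[0,0,1.0,0,0,0,8.7],[0,0,0,0,0,0,8.7],[0,0,0,0,0,0,8.7]]]'
python3 go.py .447 -.255 .035
```

```text
time: 4.85
position: [0.4475, -0.2557, 0.076]
tool_rot: [-0.001, 3.141, -0.0]
ft_force: [-0.3, -0.1, 0.5]
grip_width: 1.005
t 4.85 pos [ 0.4475 -0.2557  0.076 ] grip mm 87.5 F [-0.3 -0.1  0.5] q1,7 [-0.09  2.17]
turn deg [-0.01  0.03  0.05]
shift cm [0.05 0.08 4.1 ]
```

```bash
python3 -m jog '[[[0.05,0.08,1.1,0,0,0,8.7],[0,0,1.0,0,0,0,8.7],[0,0,1.0,0,0,0,8.7],[0,0,1.0,0,0,0,8.7],[0,0,0,0,0,0,8.7],[0,0,0,0,0,0,8.7]]]'
python3 go.py .447 -.255 .035
python3 -m jog '[[[0,0,0,0,0,0,6.5],[0,0,0,0,0,0,6.2],[0,0,0,0,0,0,6.0],[0,0,0,0,0,0,5.8],[0,0,0,0,0,0,5.6],[0,0,0,0,0,0,5],[0,0,0,0,0,0,5],[0,0,0,0,0,0,5]]]' 20
python3 go.py
```

```text
time: 5.45
position: [0.4464, -0.2548, 0.0341]
tool_rot: [0.001, -3.141, -0.0]
ft_force: [-0.1, 0.1, 0.4]
grip_width: 1.0
t 5.45 pos [ 0.4464 -0.2548  0.0341] grip mm 87.0 F [-0.1  0.1  0.4] q1,7 [-0.06  2.21]
turn deg [ 0.01 -0.05  0.05]
shift cm [-0.06 -0.02 -0.09]
time: 6.25
position: [0.4468, -0.2548, 0.0347]
tool_rot: [-0.002, 3.141, 0.0]
ft_force: [-1.0, 0.2, 1.5]
grip_width: 0.646
t 6.25 pos [ 0.4468 -0.2548  0.0347] grip mm 56.2 F [-1.   0.2  1.5] q1,7 [-0.06  2.21]
turn deg [0.01 0.01 0.06]
```

```bash
python3 -m jog '[[[0,0,-1,0,0,0,5],[0,0,-2,0,0,0,5],[0,0,-3,0,0,0,5],[0,0,-3,0,0,0,5],[0,0,-3,0,0,0,5],[0,0,-1,0,0,0,5]]]'
python3 -m jog '[[[-1,2,0,0,0,0,5],[-2,4,0,0,0,0,5],[-2,4,0,0,0,0,5],[-2,4,0,0,0,0,5],[-2,4,0,0,0,0,5],[-2,4,0,0,0,0,5],[-2,4,0,0,0,0,5],[-2,4,0,0,0,0,5],[-2,4,0,0,0,0,5],[-1,2,0,0,0,0,5],[0,0,0,0,0,0,5],[0,0,0,0,0,0,5]]]'
python3 go.py .636 .1225 .112
```

```text
time: 6.85
position: [0.4483, -0.2557, 0.1681]
tool_rot: [-0.001, 3.136, -0.002]
ft_force: [0.3, -0.8, -0.7]
grip_width: 0.648
time: 8.05
position: [0.6257, 0.1051, 0.1634]
tool_rot: [0.003, -3.14, 0.002]
ft_force: [-0.8, -0.1, -0.9]
grip_width: 0.644
t 8.05 pos [0.6257 0.1051 0.1634] grip mm 56.0 F [-0.8 -0.1 -0.9] q1,7 [-0.5   1.46]
turn deg [-0.08 -0.11  0.1 ]
shift cm [-1.04  1.74  5.14]
```

```bash
python3 -m jog '[[[-0.5,0.9,1.5,0,0,0.1,5],[-0.5,0.8,1.5,0,0,0,5],[0,0,1.5,0,0,0,5],[0,0,0.6,0,0,0,5],[0,0,0,0,0,0,5],[0,0,0,0,0,0,5]]]'
python3 go.py .636 .1225 .095
python3 - <<'E'
from h import *
for c in("top","scene"):
    im=imaging.get_image(c)
    u,v=px(im,[.636,.1225,.08]).astype(int)
    f=im["frame"][max(v-65,0):v+65,u-65:u+65,::-1]
    cv2.imwrite(f"pics/p_{c}.png",cv2.resize(f,(390,390)))
a=[cv2.imread(f"pics/p_{c}.png") for c in("top","scene")];cv2.imwrite("pics/p1.png",np.hstack(a))
E
```

```text
time: 8.65
position: [0.6364, 0.1218, 0.1136]
tool_rot: [0.002, 3.142, -0.0]
ft_force: [1.0, 0.7, -0.7]
grip_width: 0.643
t 8.65 pos [0.6364 0.1218 0.1136] grip mm 56.0 F [ 1.   0.7 -0.7] q1,7 [-0.5   1.45]
turn deg [-0.02  0.   -0.08]
shift cm [0.04 0.07 1.86]
```

View pics/p1.png

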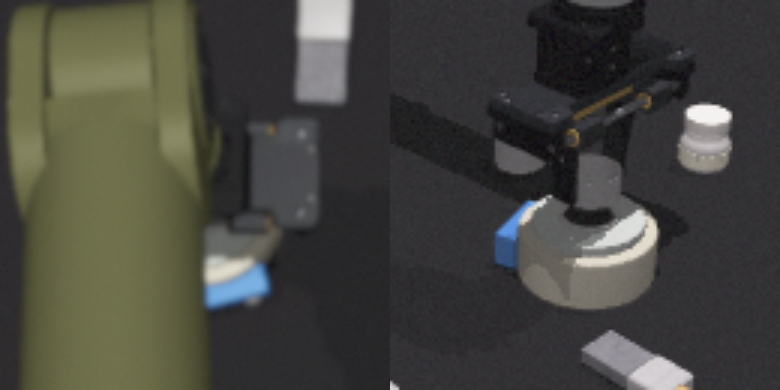

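The pan hangs centred above the seat: scene crop, pan at (597,180), dark seat at (590,212). Next is a slow descent with force checks.

```bash
python3 -m jog '[[[0.02,0.05,0.5,0,0,0,5],[0,0,0.4,0,0,0,5],[0,0,0.3,0,0,0,5],[0,0,0.2,0,0,0,5],[0,0,0.2,0,0,0,5],[0,0,0,0,0,0,5],[0,0,0,0,0,0,5]]]'
python3 go.py .636 .1225 .0945
```

```text
time: 9.45
position: [0.6362, 0.1229, 0.0976]
tool_rot: [0.001, 3.141, 0.0]
ft_force: [-0.2, 0.4, -0.8]
grip_width: 0.647
t 9.45 pos [0.6362 0.1229 0.0976] grip mm 56.3 F [-0.2  0.4 -0.8] q1,7 [-0.5   1.45]
turn deg [ 0.    0.01 -0.04]
shift cm [ 0.02 -0.04  0.31]
```

```bash
python3 -m jog '[[[0,0,0.1,0,0,0,5],[0,0,0.1,0,0,0,5],[0,0,0.1,0,0,0,5],[0,0,0,0,0,0,5],[0,0,0,0,0,0,5]]]'
python3 go.py
python3 -m jog '[[[0,0,0.05,0,0,0,5],[0,0,0,0,0,0,5],[0,0,0,0,0,0,5]]]'
python3 go.py
```

```text
time: 9.95
position: [0.6362, 0.123, 0.0947]
tool_rot: [0.001, 3.141, 0.0]
ft_force: [-0.7, 0.2, 0.5]
grip_width: 0.646
t 9.95 pos [0.6362 0.123  0.0947] grip mm 56.2 F [-0.7  0.2  0.5] q1,7 [-0.5   1.45]
turn deg [ 0.01  0.01 -0.04]
time: 10.25
position: [0.6363, 0.1229, 0.0947]
tool_rot: [0.001, 3.141, 0.0]
ft_force: [-1.7, 0.1, 5.7]
grip_width: 0.646
t 10.25 pos [0.6363 0.1229 0.0947] grip mm 56.2 F [-1.7  0.1  5.7] q1,7 [-0.5   1.45]
turn deg [ 0.02  0.02 -0.04]
```

Contact came at exactly the expected height. I'll release and move towards the fine sieve.

```bash
python3 -m jog '[[[0,0,0,0,0,0,5.8],[0,0,0,0,0,0,6.2],[0,0,0,0,0,0,7],[0,0,0,0,0,0,8.7],[0,0,0,0,0,0,8.7],[0,0,0,0,0,0,8.7],[0,0,-1,0,0,0,8.7],[0,0,-2,0,0,0,8.7],[0,0,-3,0,0,0,8.7],[0,0,-2,0,0,0,8.7]]]'
python3 -m jog '[[[2,-1.4,0,0,0,0,8.7],[3,-2.1,0,0,0,0,8.7],[3,-2.1,0,0,0,0,8.7],[3,-2.1,0,0,0,0,8.7],[3,-2.1,0,0,0,0,8.7],[3,-2.1,0,0,0,0,8.7],[2,-1.4,0,0,0,0,8.7],[0.6,-0.6,1,0,0,0,8.7],[0,0,2,0,0,0,8.7],[0,0,2,0,0,0,8.7],[0,0,0,0,0,0,8.7]]]'
python3 go.py .4372 -.019 .035
python3 - <<'E'
from h import *
im=imaging.get_image("top");save(im,"t2.png")
print(circ(im,[.636,.1225],.092,.028,1))
im=imaging.get_image("scene");u,v=px(im,[.636,.1225,.08]).astype(int)
a=im["frame"][v-50:v+50,u-65:u+65,::-1];im=cv2.imread("pics/t2.png");cv2.imwrite("pics/p2.png",np.hstack([cv2.resize(a,(390,300)),cv2.resize(im[145:245,202:332],(390,300))]))
E
```

```text
time: 11.25
position: [0.637, 0.1229, 0.1769]
tool_rot: [0.001, 3.139, 0.001]
ft_force: [1.2, 0.6, 0.0]
grip_width: 0.997
time: 12.35
position: [0.4386, -0.0158, 0.122]
tool_rot: [-0.001, -3.138, 0.001]
ft_force: [0.1, 0.6, 1.1]
grip_width: 0.999
t 12.35 pos [ 0.4386 -0.0158  0.122 ] grip mm 86.9 F [0.1 0.6 1.1] q1,7 [-0.46  1.53]
turn deg [-0.04 -0.23 -0.03]
shift cm [ 0.11 -0.31  8.7 ]
(array([0.6354, 0.1224, 0.026 ]), 0.00027)
```

View pics/p2.png

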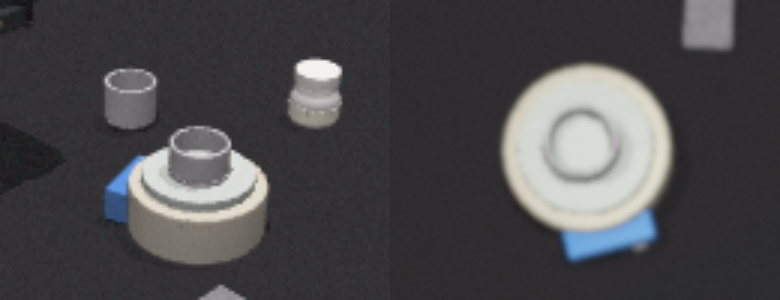

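The pan sits level and centred in the seat (scene crop (200,155), top crop (582,145)). On to the fine sieve.

```bash
python3 -m jog '[[[0.1,-0.3,0.5,0,-0.2,0,8.7],[0,0,1.5,0,0,0,8.7],[0,0,1.5,0,0,0,8.7],[0,0,1.5,0,0,0,8.7],[0,0,0.5,0,0,0,8.7],[0,0,0,0,0,0,8.7],[0,0,0,0,0,0,8.7]]]'
python3 go.py .4372 -.019 .0355
```

```text
time: 13.15
position: [0.4399, -0.019, 0.0698]
tool_rot: [0.001, 3.137, 0.0]
ft_force: [-0.1, 0.5, 0.1]
grip_width: 0.999
t 13.15 pos [ 0.4399 -0.019   0.0698] grip mm 86.9 F [-0.1  0.5  0.1] q1,7 [-0.45  1.57]
turn deg [ 0.01  0.28 -0.04]
shift cm [ 0.29 -0.    3.43]
```

```bash
python3 -m jog '[[[0.3,0,0.6,0,0.2,0,8.7],[0,0,1,0,0,0,8.7],[0,0,1,0,0,0,8.7],[0,0,0.8,0,0,0,8.7],[0,0,0,0,0,0,8.7],[0,0,0,0,0,0,8.7]]]'
python3 go.py .4372 -.019 .0355
```

```text
time: 13.75
position: [0.436, -0.0191, 0.0347]
tool_rot: [-0.001, -3.141, 0.001]
ft_force: [-0.3, 0.0, 0.3]
grip_width: 0.997
t 13.75 pos [ 0.436  -0.0191  0.0347] grip mm 86.7 F [-0.3  0.   0.3] q1,7 [-0.44  1.6 ]
turn deg [-0.02 -0.05 -0.05]
shift cm [-0.12  0.01 -0.08]
```

```bash
python3 -m jog '[[[-0.12,0,0,0,0,0,6.5],[0,0,0,0,0,0,6.2],[0,0,0,0,0,0,6.0],[0,0,0,0,0,0,5.8],[0,0,0,0,0,0,5.6],[0,0,0,0,0,0,5],[0,0,0,0,0,0,5],[0,0,0,0,0,0,5]]]' 20
python3 go.py
python3 -m jog '[[[0,0,-1,0,0,0,5],[0,0,-2,0,0,0,5],[0,0,-3,0,0,0,5],[0,0,-3,0,0,0,5],[0,0,-3,0,0,0,5],[0,0,-2,0,0,0,5],[0,0,0,0,0,0,5]]]'
python3 go.py .6363 .1229 .16
```

```text
time: 14.55
position: [0.4375, -0.0189, 0.0352]
tool_rot: [0.001, 3.141, 0.0]
ft_force: [-0.0, -0.1, 1.4]
grip_width: 0.638
t 14.55 pos [ 0.4375 -0.0189  0.0352] grip mm 55.5 F [-0.  -0.1  1.4] q1,7 [-0.44  1.6 ]
turn deg [ 0.01  0.01 -0.04]
time: 15.25
position: [0.4395, -0.019, 0.1783]
tool_rot: [0.001, 3.135, 0.002]
ft_force: [-0.0, 0.2, -1.9]
grip_width: 0.636
t 15.25 pos [ 0.4395 -0.019   0.1783] grip mm 55.4 F [-0.   0.2 -1.9] q1,7 [-0.46  1.51]
turn deg [ 0.08  0.36 -0.05]
shift cm [-19.66  14.2    1.98]
```

```bash
python3 -m jog '[[[-1.5,1.1,0,0,0,0,5],[-2.8,2,0,0,0,0,5],[-2.8,2,0,0,0,0,5],[-2.8,2,0,0,0,0,5],[-2.8,2,0,0,0,0,5],[-2.8,2,0,0,0,0,5],[-2.8,2,0.5,0,0,0,5],[-1,0.8,1,0,0,0,5],[0,0,0.5,0,0,0,5],[0,0,0,0,0,0,5],[0,0,0,0,0,0,5]]]'
python3 go.py .6363 .1229 .136
```

```text
time: 16.35
position: [0.6297, 0.1186, 0.1546]
tool_rot: [-0.003, -3.14, 0.001]
ft_force: [-0.0, 0.0, -0.2]
grip_width: 0.638
t 16.35 pos [0.6297 0.1186 0.1546] grip mm 55.5 F [-0.   0.  -0.2] q1,7 [-0.52  1.44]
turn deg [-0.04 -0.08 -0.12]
shift cm [-0.66  0.44  1.86]
```

```bash
python3 -m jog '[[[-0.65,0.43,0.5,0,0,0,5],[0,0,0.8,0,0,0,5],[0,0,0.5,0,0,0,5],[0,0,0,0,0,0,5],[0,0,0,0,0,0,5]]]'
python3 go.py .6363 .1229 .1212
python3 - <<'E'
from h import *
im=imaging.get_image("scene");u,v=px(im,[.636,.1225,.1]).astype(int)
cv2.imwrite("pics/p3.png",cv2.resize(im["frame"][v-40:v+40,u-50:u+50,::-1],(600,480)))
E
```

```text
time: 16.85
position: [0.6368, 0.124, 0.1368]
tool_rot: [-0.001, -3.141, 0.0]
ft_force: [0.5, 0.2, -0.5]
grip_width: 0.641
t 16.85 pos [0.6368 0.124  0.1368] grip mm 55.7 F [ 0.5  0.2 -0.5] q1,7 [-0.52  1.45]
turn deg [-0.01 -0.02 -0.05]
shift cm [ 0.05 -0.11  1.56]
```

View pics/p3.png

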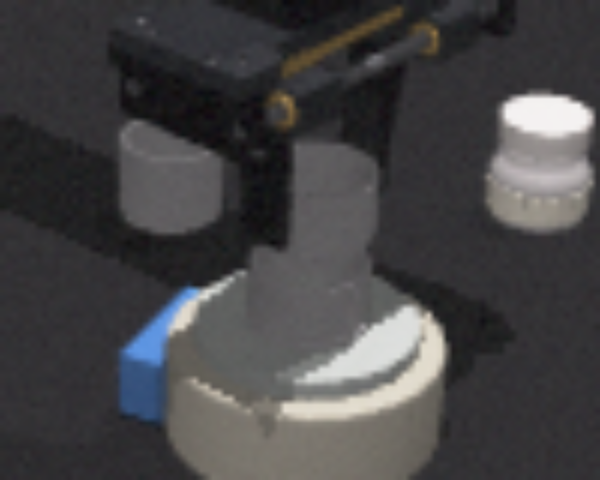

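The sieve's right edge (crop 378) sits slightly to the right of the pan's (370). I'll compare that with the projection.

```bash
python3 - <<'E'
from h import *
im=imaging.get_image("scene");u,v=px(im,[.636,.1225,.1]).astype(int)
th=np.linspace(0,6.28,90)
for n,c,z in[("pan",(.6363,.1229),.085),("sieve@tcp",(.6368,.124),.115),("sieve@target",(.6363,.1229),.115)]:
    U=[(px(im,[c[0]+.028*np.cos(t),c[1]+.028*np.sin(t),z])[0]-(u-50))*6 for t in th];print(n,round(min(U),1),round(max(U),1))
E
```

```text
pan 241.8 365.8
sieve@tcp 246.4 372.5
sieve@target 243.9 370.0
```

The projection predicts a difference of 6.7 and I see about 8, so they agree. I'll correct the 1 mm and descend.

```bash
python3 -m jog '[[[0.06,-0.11,0.4,0,0,0,5],[0,0,0.4,0,0,0,5],[0,0,0.3,0,0,0,5],[0,0,0.2,0,0,0,5],[0,0,0,0,0,0,5],[0,0,0,0,0,0,5]]]'
python3 go.py .6363 .1229 .1212
```

```text
time: 17.55
position: [0.6365, 0.1231, 0.124]
tool_rot: [-0.001, -3.142, -0.0]
ft_force: [0.3, 0.0, -1.3]
grip_width: 0.638
t 17.55 pos [0.6365 0.1231 0.124 ] grip mm 55.5 F [ 0.3  0.  -1.3] q1,7 [-0.52  1.45]
turn deg [ 0.   -0.   -0.04]
shift cm [ 0.02 -0.02  0.28]
```

```bash
python3 -m jog '[[[0.02,-0.02,0.1,0,0,0,5],[0,0,0.1,0,0,0,5],[0,0,0.05,0,0,0,5],[0,0,0.05,0,0,0,5],[0,0,0,0,0,0,5],[0,0,0,0,0,0,5]]]'
python3 go.py
```

```text
time: 18.15
position: [0.6363, 0.1229, 0.1212]
tool_rot: [0.001, 3.141, 0.0]
ft_force: [-0.7, 0.1, -0.2]
grip_width: 0.64
t 18.15 pos [0.6363 0.1229 0.1212] grip mm 55.7 F [-0.7  0.1 -0.2] q1,7 [-0.52  1.45]
turn deg [ 0.01  0.01 -0.04]
```

```bash
python3 -m jog '[[[0,0,0.05,0,0,0,5],[0,0,0,0,0,0,5],[0,0,0,0,0,0,5]]]'
python3 go.py
```

```text
time: 18.45
position: [0.6364, 0.1229, 0.1212]
tool_rot: [0.001, 3.141, 0.0]
ft_force: [-1.0, -0.9, 4.6]
grip_width: 0.639
t 18.45 pos [0.6364 0.1229 0.1212] grip mm 55.6 F [-1.  -0.9  4.6] q1,7 [-0.52  1.45]
turn deg [ 0.02  0.03 -0.04]
```

```bash
python3 -m jog '[[[0,0,0,0,0,0,5.8],[0,0,0,0,0,0,6.2],[0,0,0,0,0,0,7],[0,0,0,0,0,0,8.7],[0,0,0,0,0,0,8.7],[0,0,0,0,0,0,8.7],[0,0,-1,0,0,0,8.7],[0,0,-2,0,0,0,8.7],[0,0,-3,0,0,0,8.7],[0,0,-1,0,0,0,8.7]]]'
python3 -m jog '[[[1.5,0.9,0,0,0,0,8.7],[3,1.7,0,0,0,0,8.7],[3,1.7,0,0,0,0,8.7],[3,1.7,0,0,0,0,8.7],[3,1.7,0,0,0,0,8.7],[3,1.7,1,0,0,0,8.7],[1.6,0.9,2,0,0,0,8.7],[0,0,2.5,0,0,0,8.7],[0,0,2.5,0,0,0,8.7],[0,0,0.5,0,0,0,8.7],[0,0,0,0,0,0,8.7]]]'
python3 go.py .4555 .2257 .042
python3 - <<'E'
from h import *
im=imaging.get_image("top");save(im,"t4.png")
print(circ(im,[.636,.1225],.122,.028,1), circ(im,[.636,.1225],.122,.024,-1))
im=imaging.get_image("scene");u,v=px(im,[.636,.1225,.1]).astype(int)
a=im["frame"][v-50:v+50,u-65:u+65,::-1];im=cv2.imread("pics/t4.png");cv2.imwrite("pics/p4.png",np.hstack([cv2.resize(a,(390,300)),cv2.resize(im[145:245,202:332],(390,300))]))
E
```

```text
time: 19.45
position: [0.6381, 0.1231, 0.1947]
tool_rot: [0.001, 3.136, 0.002]
ft_force: [1.0, 0.6, 0.7]
grip_width: 1.0
time: 20.55
position: [0.4549, 0.2257, 0.1051]
tool_rot: [-0.001, -3.14, 0.001]
ft_force: [-0.2, -0.5, 0.4]
grip_width: 0.997
t 20.55 pos [0.4549 0.2257 0.1051] grip mm 86.8 F [-0.2 -0.5  0.4] q1,7 [-0.76  1.09]
turn deg [-0.05 -0.07 -0.05]
shift cm [-0.06  0.01  6.31]
(array([0.6348, 0.1224, 0.0278]), 0.00018) (array([0.636 , 0.1226, 0.0224]), 9e-05)
```

View pics/p4.png

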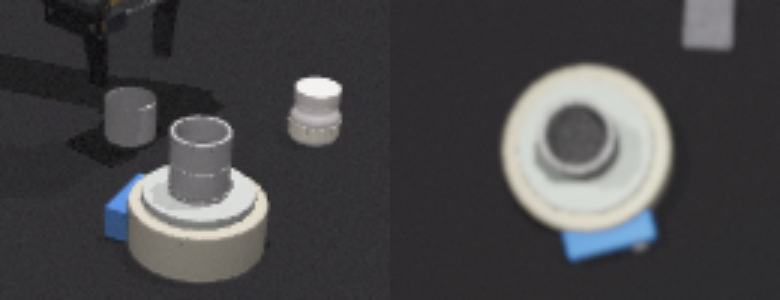

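The fine sieve nests flush and concentric on the pan (seam at scene crop (200,175)). Its rim centre measures (.636,.1226) at the expected height. Next the coarse sieve.

```bash
python3 -m jog '[[[-0.03,0,1.5,0,0,0,8.7],[0,0,1.5,0,0,0,8.7],[0,0,1.5,0,0,0,8.7],[0,0,1.3,0,0,0,8.7],[0,0,0.5,0,0,0,8.7],[0,0,0,0,0,0,8.7],[0,0,0,0,0,0,8.7]]]'
python3 go.py .4555 .2257 .042
```

```text
time: 21.35
position: [0.4562, 0.2263, 0.0432]
tool_rot: [0.001, 3.141, 0.001]
ft_force: [0.3, -0.5, 0.1]
grip_width: 1.002
t 21.35 pos [0.4562 0.2263 0.0432] grip mm 87.2 F [ 0.3 -0.5  0.1] q1,7 [-0.75  1.12]
turn deg [ 0.03  0.06 -0.05]
shift cm [ 0.07 -0.06  0.12]
```

```bash
python3 -m jog '[[[0.07,-0.06,0.1,0,0,0,6.5],[0,0,0,0,0,0,6.2],[0,0,0,0,0,0,6.0],[0,0,0,0,0,0,5.8],[0,0,0,0,0,0,5.6],[0,0,0,0,0,0,5],[0,0,0,0,0,0,5],[0,0,0,0,0,0,5]]]' 20
python3 go.py
python3 -m jog '[[[0,0,-1,0,0,0,5],[0,0,-2,0,0,0,5],[0,0,-3,0,0,0,5],[0,0,-4,0,0,0,5],[0,0,-4,0,0,0,5],[0,0,-2,0,0,0,5],[0,0,-0.6,0,0,0,5],[0,0,0,0,0,0,5]]]'
python3 go.py .6363 .1229 .18
```

```text
time: 22.15
position: [0.455, 0.2256, 0.0417]
tool_rot: [0.001, 3.141, 0.0]
ft_force: [-0.1, 0.3, 0.7]
grip_width: 0.639
t 22.15 pos [0.455  0.2256 0.0417] grip mm 55.6 F [-0.1  0.3  0.7] q1,7 [-0.75  1.12]
turn deg [ 0.02  0.01 -0.04]
time: 22.95
position: [0.4551, 0.2255, 0.2082]
tool_rot: [0.001, 3.141, 0.001]
ft_force: [0.1, -0.3, -2.1]
grip_width: 0.643
t 22.95 pos [0.4551 0.2255 0.2082] grip mm 55.9 F [ 0.1 -0.3 -2.1] q1,7 [-0.77  1.07]
turn deg [ 0.05  0.06 -0.05]
shift cm [-18.13 -10.24   2.83]
```

```bash
python3 -m jog '[[[-1.5,-0.9,0,0,0,0,5],[-2.8,-1.6,0,0,0,0,5],[-2.8,-1.6,0,0,0,0,5],[-2.8,-1.6,0,0,0,0,5],[-2.8,-1.6,0,0,0,0,5],[-2.8,-1.6,0,0,0,0,5],[-1.6,-0.8,0,0,0,0,5],[-0.5,-0.3,1,0,0,0,5],[-0.2,-0.1,1,0,0,0,5],[0,0,0.5,0,0,0,5],[0,0,0,0,0,0,5],[0,0,0,0,0,0,5]]]'
python3 go.py .6358 .1229 .173
```

```text
time: 24.15
position: [0.6321, 0.1253, 0.1824]
tool_rot: [0.001, -3.141, -0.001]
ft_force: [-0.3, 1.0, -1.7]
grip_width: 0.639
t 24.15 pos [0.6321 0.1253 0.1824] grip mm 55.6 F [-0.3  1.  -1.7] q1,7 [-0.55  1.44]
turn deg [ 0.03 -0.03  0.04]
shift cm [-0.37 -0.24  0.94]
```

```bash
python3 -m jog '[[[-0.37,-0.24,0.2,0,0,0,5],[0,0,0.4,0,0,0,5],[0,0,0.3,0,0,0,5],[0,0,0,0,0,0,5],[0,0,0,0,0,0,5]]]'
python3 go.py .6358 .1229 .1577
python3 - <<'E'
from h import *
im=imaging.get_image("scene");u,v=px(im,[.636,.1225,.12]).astype(int)
cv2.imwrite("pics/p5.png",cv2.resize(im["frame"][v-40:v+40,u-50:u+50,::-1],(600,480)))
th=np.linspace(0,6.28,90)
for n,c,z in[("fine",(.6363,.1229),.108),("coarse@target",(.6363,.1229),.145)]:
    U=[(px(im,[c[0]+.028*np.cos(t),c[1]+.028*np.sin(t),z])[0]-(u-50))*6 for t in th];print(n,round(min(U),1),round(max(U),1))
E
```

```text
time: 24.65
position: [0.6365, 0.122, 0.1735]
tool_rot: [-0.001, -3.141, -0.0]
ft_force: [0.2, 0.4, -0.9]
grip_width: 0.637
t 24.65 pos [0.6365 0.122  0.1735] grip mm 55.4 F [ 0.2  0.4 -0.9] q1,7 [-0.54  1.45]
turn deg [ 0.   -0.01 -0.04]
shift cm [0.07 0.09 1.58]
fine 237.4 363.0
coarse@target 240.2 368.4
```

View pics/p5.png

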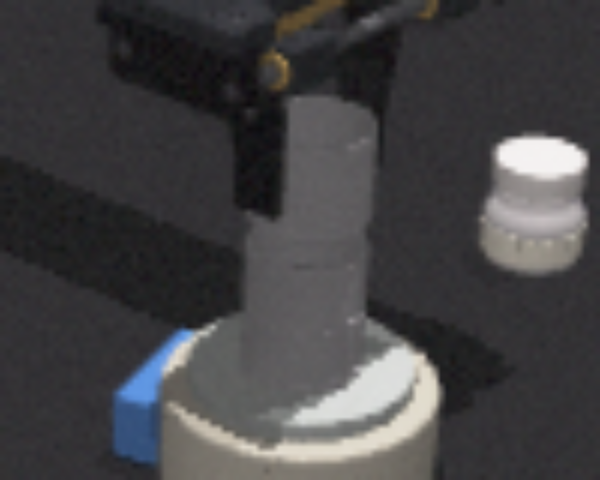

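The coarse sieve's right edge (about 374) against the fine's (368) matches the predicted difference. Time to lower it.

```bash
python3 -m jog '[[[0.05,0.08,0.4,0,0,0,5],[0,0,0.4,0,0,0,5],[0,0,0.3,0,0,0,5],[0,0,0.2,0,0,0,5],[0,0,0,0,0,0,5],[0,0,0,0,0,0,5]]]'
python3 go.py .6358 .1229 .1577
```

```text
time: 25.3
position: [0.6361, 0.1227, 0.1606]
tool_rot: [0.001, 3.142, 0.0]
ft_force: [-0.8, 0.5, -1.0]
grip_width: 0.639
t 25.3 pos [0.6361 0.1227 0.1606] grip mm 55.6 F [-0.8  0.5 -1. ] q1,7 [-0.54  1.45]
turn deg [ 0.    0.   -0.04]
shift cm [0.03 0.02 0.29]
```

```bash
python3 -m jog '[[[0.02,0.02,0.1,0,0,0,5],[0,0,0.1,0,0,0,5],[0,0,0.05,0,0,0,5],[0,0,0.05,0,0,0,5],[0,0,0,0,0,0,5],[0,0,0,0,0,0,5]]]'
python3 go.py
```

```text
time: 25.9
position: [0.636, 0.1229, 0.1577]
tool_rot: [0.001, 3.141, 0.0]
ft_force: [-0.8, 0.5, -0.1]
grip_width: 0.642
t 25.9 pos [0.636  0.1229 0.1577] grip mm 55.8 F [-0.8  0.5 -0.1] q1,7 [-0.54  1.45]
turn deg [ 0.01  0.02 -0.04]
```

```bash
python3 -m jog '[[[0,0,0.03,0,0,0,5],[0,0,0,0,0,0,5],[0,0,0,0,0,0,5]]]'
python3 go.py
```

```text
time: 26.2
position: [0.636, 0.1229, 0.1577]
tool_rot: [0.001, 3.141, 0.0]
ft_force: [-1.5, -0.6, 2.1]
grip_width: 0.637
t 26.2 pos [0.636  0.1229 0.1577] grip mm 55.4 F [-1.5 -0.6  2.1] q1,7 [-0.54  1.45]
turn deg [ 0.01  0.03 -0.04]
```

```bash
python3 -m jog '[[[0,0,0,0,0,0,5.8],[0,0,0,0,0,0,6.2],[0,0,0,0,0,0,7],[0,0,0,0,0,0,8.7],[0,0,0,0,0,0,8.7],[0,0,0,0,0,0,8.7],[0,0,-1,0,0,0,8.7],[0,0,-2,0,0,0,8.7],[0,0,-3,0,0,0,8.7],[0,0,-2,0,0,0,8.7]]]'
python3 -m jog '[[[0,-2,0,0,0,0,8.7],[0,-4,0,0,0,0,8.7],[0,-4,0,0,0,0,8.7],[0,-4,0,0,0,0,8.7],[0,-4,0,0,0,0,7],[0,-4,2,0,0,0,6],[0,-3,4,0,0,0,6],[0,-1.5,4,0,0,0,6],[0,-0.5,3,0,0,0,6],[0,0,1,0,0,0,6],[0,0,0,0,0,0,6]]]'
python3 go.py .64 -.1512 .037
python3 - <<'E'
from h import *
im=imaging.get_image("top");save(im,"t6.png")
print(circ(im,[.636,.1225],.166,.028,1), circ(im,[.636,.1225],.166,.024,-1))
im=imaging.get_image("scene");u,v=px(im,[.636,.1225,.1]).astype(int)
a=im["frame"][v-60:v+40,u-65:u+65,::-1];im=cv2.imread("pics/t6.png");cv2.imwrite("pics/p6.png",np.hstack([cv2.resize(a,(390,300)),cv2.resize(im[145:245,202:332],(390,300))]))
E
```

```text
time: 27.2
position: [0.6365, 0.1229, 0.2402]
tool_rot: [0.001, 3.139, 0.001]
ft_force: [0.6, -0.1, -0.2]
grip_width: 0.996
time: 28.3
position: [0.6352, -0.1463, 0.0964]
tool_rot: [-0.0, -3.139, -0.001]
ft_force: [-1.2, 1.7, -0.3]
grip_width: 0.69
t 28.3 pos [ 0.6352 -0.1463  0.0964] grip mm 60.0 F [-1.2  1.7 -0.3] q1,7 [-0.19  1.93]
turn deg [ 0.04 -0.13 -0.02]
shift cm [-0.5  -0.49  5.94]
(array([0.6405, 0.1237, 0.0321]), 0.00042) (array([0.6358, 0.1226, 0.023 ]), 0.00028)
```

View pics/p6.png

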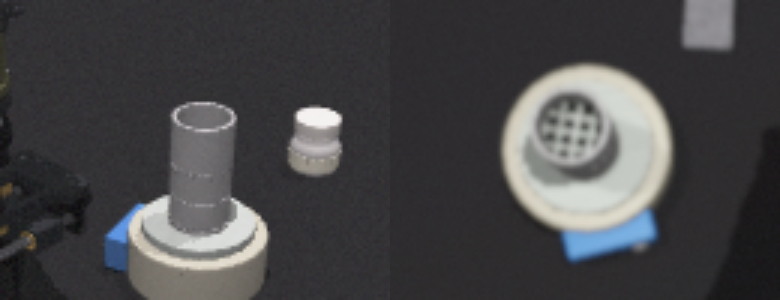

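The three-part stack is straight, with flush seams at scene crop y≈165 and 203. The coarse rim centre is (.6358,.1226). Last, the lid.

```bash
python3 -m jog '[[[-0.5,-0.48,1,0,0,0,6],[0,0,1.5,0,0,0,6],[0,0,1.5,0,0,0,6],[0,0,1,0,0,0,6],[0,0,0.5,0,0,0,6],[0,0,0,0,0,0,6],[0,0,0,0,0,0,6]]]'
python3 go.py .64 -.1512 .037
```

```text
time: 29.1
position: [0.6409, -0.1519, 0.0424]
tool_rot: [0.001, 3.141, -0.0]
ft_force: [0.5, -0.3, 0.9]
grip_width: 0.693
t 29.1 pos [ 0.6409 -0.1519  0.0424] grip mm 60.3 F [ 0.5 -0.3  0.9] q1,7 [-0.17  1.96]
turn deg [-0.    0.02 -0.04]
shift cm [0.09 0.07 0.54]
```

```bash
python3 -m jog '[[[0.09,0.07,0.5,0,0,0,6],[0,0,0,0,0,0,4],[0,0,0,0,0,0,3],[0,0,0,0,0,0,2.6],[0,0,0,0,0,0,2.3],[0,0,0,0,0,0,2.1],[0,0,0,0,0,0,1.9],[0,0,0,0,0,0,1.5],[0,0,0,0,0,0,1.5],[0,0,0,0,0,0,1.5]]]' 20
python3 go.py
python3 -m jog '[[[0,0,-1,0,0,0,1.5],[0,0,-2,0,0,0,1.5],[0,0,-4,0,0,0,1.5],[0,0,-4,0,0,0,1.5],[0,0,-4,0,0,0,1.5],[0,0,-3.5,0,0,0,1.5],[0,0,-2,0,0,0,1.5],[0,0,0,0,0,0,1.5]]]'
python3 go.py .636 .1229 .22
```

```text
time: 30.1
position: [0.6398, -0.1512, 0.0373]
tool_rot: [0.001, 3.141, 0.0]
ft_force: [-0.1, -0.0, -0.0]
grip_width: 0.222
t 30.1 pos [ 0.6398 -0.1512  0.0373] grip mm 19.3 F [-0.1 -0.  -0. ] q1,7 [-0.17  1.96]
turn deg [ 0.    0.01 -0.04]
time: 30.9
position: [0.6414, -0.152, 0.2468]
tool_rot: [0.001, 3.134, -0.001]
ft_force: [0.5, -0.7, -0.6]
grip_width: 0.223
t 30.9 pos [ 0.6414 -0.152   0.2468] grip mm 19.4 F [ 0.5 -0.7 -0.6] q1,7 [-0.21  1.89]
turn deg [-0.05  0.41 -0.05]
shift cm [ 0.59 27.49  2.65]
```

```bash
python3 -m jog '[[[0.1,2,0,0,0,0,1.5],[0.1,4,0,0,0,0,1.5],[0.1,4,0,0,0,0,1.5],[0.1,4,0,0,0,0,1.5],[0.1,4,0,0,0,0,1.5],[0,4,0,0,0,0,1.5],[0,3,0,0,0,0,1.5],[0,1.5,0,0,0,0,1.5],[0,0.7,1,0,0,0,1.5],[0,0,1,0,0,0,1.5],[0,0,0,0,0,0,1.5],[0,0,0,0,0,0,1.5]]]'
python3 go.py .6359 .1229 .213
```

```text
time: 32.1
position: [0.6348, 0.1181, 0.2215]
tool_rot: [-0.006, -3.14, 0.002]
ft_force: [-0.7, 0.1, -1.2]
grip_width: 0.22
t 32.1 pos [0.6348 0.1181 0.2215] grip mm 19.2 F [-0.7  0.1 -1.2] q1,7 [-0.54  1.44]
turn deg [-0.08 -0.07 -0.24]
shift cm [-0.1   0.48  0.85]
```

```bash
python3 -m jog '[[[-0.1,0.48,0.3,0,0,-0.2,1.5],[0,0,0.3,0,0,0,1.5],[0,0,0.2,0,0,0,1.5],[0,0,0,0,0,0,1.5],[0,0,0,0,0,0,1.5]]]'
python3 go.py .6359 .1229 .1973
python3 - <<'E'
from h import *
im=imaging.get_image("scene");u,v=px(im,[.636,.1225,.16]).astype(int)
cv2.imwrite("pics/p7.png",cv2.resize(im["frame"][v-40:v+40,u-50:u+50,::-1],(600,480)))
th=np.linspace(0,6.28,90)
for n,c,z in[("coarse",(.636,.1229),.163),("lid@target",(.636,.1229),.185)]:
    U=[(px(im,[c[0]+.028*np.cos(t),c[1]+.028*np.sin(t),z])[0]-(u-50))*6 for t in th];print(n,round(min(U),1),round(max(U),1))
E
```

```text
time: 32.6
position: [0.636, 0.1255, 0.2143]
tool_rot: [-0.004, 3.141, 0.0]
ft_force: [0.6, 0.4, -1.3]
grip_width: 0.222
t 32.6 pos [0.636  0.1255 0.2143] grip mm 19.3 F [ 0.6  0.4 -1.3] q1,7 [-0.55  1.44]
turn deg [0.   0.01 0.15]
shift cm [ 0.01 -0.26  1.7 ]
coarse 241.0 370.5
lid@target 242.7 373.8
```

View pics/p7.png

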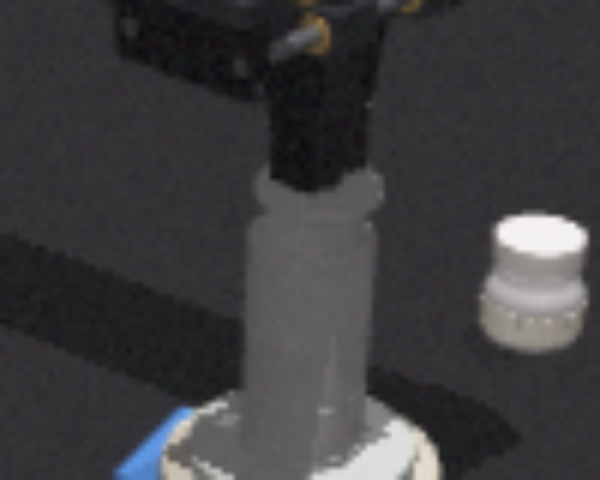

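The lid's edges (255–384) lie right of the coarse's (245–376) by about the 2.6 mm y error in the TCP reading. I'll correct y and lower.

```bash
python3 -m jog '[[[0,-0.26,0.2,0,0,0.1,1.5],[0,0,0.3,0,0,0,1.5],[0,0,0.3,0,0,0,1.5],[0,0,0,0,0,0,1.5],[0,0,0,0,0,0,1.5]]]'
python3 go.py .6359 .1229 .1973
```

```text
time: 33.15
position: [0.6359, 0.1231, 0.2061]
tool_rot: [0.002, -3.141, -0.0]
ft_force: [0.2, -0.5, -1.3]
grip_width: 0.221
t 33.15 pos [0.6359 0.1231 0.2061] grip mm 19.2 F [ 0.2 -0.5 -1.3] q1,7 [-0.55  1.44]
turn deg [ 0.   -0.01  0.06]
shift cm [-0.   -0.02  0.88]
```

```bash
python3 -m jog '[[[0,-0.02,0.3,0,0,0,1.5],[0,0,0.2,0,0,0,1.5],[0,0,0.1,0,0,0,1.5],[0,0,0.1,0,0,0,1.5],[0,0,0,0,0,0,1.5],[0,0,0,0,0,0,1.5]]]'
python3 go.py .6359 .1229 .1973
```

```text
time: 33.75
position: [0.636, 0.1228, 0.1993]
tool_rot: [-0.002, 3.141, 0.0]
ft_force: [-0.2, 0.3, -1.2]
grip_width: 0.225
t 33.75 pos [0.636  0.1228 0.1993] grip mm 19.6 F [-0.2  0.3 -1.2] q1,7 [-0.54  1.44]
turn deg [0.   0.01 0.06]
shift cm [0.01 0.01 0.2 ]
```

```bash
python3 -m jog '[[[0,0,0.1,0,0,0,1.5],[0,0,0.05,0,0,0,1.5],[0,0,0.05,0,0,0,1.5],[0,0,0,0,0,0,1.5],[0,0,0,0,0,0,1.5]]]'
python3 go.py .6359 .1229 .1973
```

```text
time: 34.25
position: [0.636, 0.1228, 0.1973]
tool_rot: [-0.002, 3.141, 0.0]
ft_force: [-0.4, -0.2, -0.1]
grip_width: 0.222
t 34.25 pos [0.636  0.1228 0.1973] grip mm 19.3 F [-0.4 -0.2 -0.1] q1,7 [-0.54  1.44]
turn deg [0.   0.01 0.06]
shift cm [0.01 0.01 0.  ]
```

Weight is coming off the gripper at the expected height. I'll press 0.3 mm more, release, retreat and check.

```bash
python3 -m jog '[[[0,0,0.03,0,0,0,1.5],[0,0,0,0,0,0,1.5],[0,0,0,0,0,0,1.5]]]'
python3 -m jog '[[[0,0,0,0,0,0,2.2],[0,0,0,0,0,0,2.6],[0,0,0,0,0,0,3.5],[0,0,0,0,0,0,4.5],[0,0,0,0,0,0,5],[0,0,-1,0,0,0,5],[0,0,-2,0,0,0,5],[0,0,-3,0,0,0,5],[0,0,-3,0,0,0,5],[0,0,0,0,0,0,5]]]'
python3 -m jog '[[[0,-2,0,0,0,0,5],[0,-4,0,0,0,0,5],[0,-4,0,0,0,0,5],[0,-4,0,0,0,0,5],[0,-4,0,0,0,0,5],[0,-3,0,0,0,0,5],[0,-1,0,0,0,0,5],[0,0,0,0,0,0,5],[0,0,0,0,0,0,5]]]'
python3 go.py
python3 - <<'E'
from h import *
im=imaging.get_image("top");save(im,"t8.png")
print(circ(im,[.636,.1225],.172,.028,1))
ims=imaging.get_image("scene")
for l in("bottle","jar","brush"):
    for c,i in(("top",im),("scene",ims)):
        r=finder.spot_point(l,c)[:1]; print(l,c,[at(i,q["point"],0) for q in r])
u,v=px(ims,[.636,.1225,.12]).astype(int)
a=ims["frame"][v-50:v+50,u-65:u+65,::-1];t=cv2.imread("pics/t8.png");cv2.imwrite("pics/p8.png",np.hstack([cv2.resize(a,(390,300)),cv2.resize(t[145:245,202:332],(390,300))]))
E
```

```text
time: 34.55
position: [0.6361, 0.1228, 0.1973]
tool_rot: [-0.002, 3.141, 0.0]
ft_force: [-0.3, -0.6, 1.2]
grip_width: 0.22
time: 35.55
position: [0.6383, 0.1229, 0.2931]
tool_rot: [-0.001, 3.133, 0.004]
ft_force: [-0.3, 0.3, 0.4]
grip_width: 0.576
time: 36.45
position: [0.6365, -0.0948, 0.2868]
tool_rot: [0.005, -3.141, -0.003]
ft_force: [0.3, 0.4, -0.2]
grip_width: 0.573
t 36.45 pos [ 0.6365 -0.0948  0.2868] grip mm 49.9 F [ 0.3  0.4 -0.2] q1,7 [-0.29  1.79]
turn deg [ 0.1  -0.01  0.19]
(array([0.6408, 0.1241, 0.0318]), 0.00067)
bottle top [array([ 0.6188, -0.3828,  0.    ])]
bottle scene [array([ 0.6189, -0.3822,  0.    ])]
jar top [array([0.5927, 0.3701, 0.    ])]
jar scene [array([0.5971, 0.3742, 0.    ])]
brush top [array([0.8165, 0.0257, 0.    ])]
brush scene [array([0.814 , 0.0254, 0.    ])]
```

View pics/p8.png

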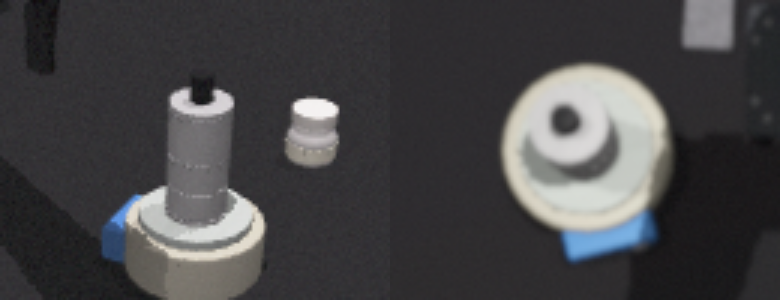

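The full stack stands straight with the lid flush and its knob up, and the bystanders haven't moved. Handing in.

```bash
python3 -c "
from bench import close_job
print(close_job())"
```

```text
the job is handed in; nothing more can be done
None
```

I built the stack on the shaker in the order asked: pan, fine sieve, coarse sieve, then the lid with its knob up. I handed it in after about 36 s of robot time, with the gripper open and clear; `close_job()` gives no verdict.

- **Seating:** each part was lowered slowly and only released once it carried its own weight (1–6 N), within about 1 mm of the height it should have when nested. The last pictures show a straight stack with flush seams.
- **Bystanders:** the bottle, jar and brush were found where they started, to within the finder's scatter of about 1 cm. The arm did not go near them.
- **One check failed:** the final circle fit on the lid's edge was unusable. It gave a radius of 31.8 mm instead of 28, because the bright shaker plate behind it confused the fit. For the lid I relied on the seating height, the force reading and the picture instead.

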